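Hang the weighing pail and hold the scale's zero plunger

ROBOT

A 6-joint arm with a two-finger parallel gripper is mounted at the origin on a cart in front of the work surface, level with it; the furniture and walls round the work are solid. World frame = base frame: x ahead of the robot, y to its left, z up, the work surface at z = 0. Lengths are in mm, angles in rad, forces in N, time in s.
With the tool pointing down it reaches from about 350 to 925 mm from the base axis. Payload 6.4 kg.
Tool frame: the origin (TCP) lies midway between the tips of the shut fingers; the grasp point (between the pads) lies 19 mm behind it (r.tcp_to_grasp is the z of the grasp point in the tool frame, in mm); z points along the fingers, y is the line along which they close (so a half turn about z gives the same grasp; the last joint's range is limited). The gripper opens to 94 mm and grips with 3 to 60 N. Pads are 16 mm wide; open, the fingers measure 119 mm over their backs; the gripper's body (75 mm by 177 mm) begins 78 mm behind the grasp point.
Start: joints at [1.125, 0.245, 1.558, -0, 1.339, -0.174], TCP at [174.499, 626.15, 205.455] pointing down, gripper open.
Joint ranges: [-3.13, 3.13], [-1.02, 2.26], [0.13, 2.54], [-0.95, 4.09], [0.21, 2.88], [-2.74, 2.74]. Speed limits (rad/s): [2.57, 2.57, 3.14, 3.14, 3.14, 3.14].

INTERFACE

Orientations are given as a rotation vector (axis times angle).
In Python, from cell import get_obs, imaging, job, cut_out, r gives the robot as it stands.
- The arm moves only by the tool servo_tool, never from a script. Its argument "series" is one flat list of numbers, 7 for each row, row after row: the shift along the world's x, y, z in mm, then the turn, a rotation vector about the world's x, y, z in rad, then the opening, from 0 (shut) to 1 (fully open). A call has 1 to 8 rows; each row shifts and turns the commanded pose from where the row before left it; what a row does not reach is not made up. A row lasts 1/12 s, in which the tool goes at most 41.7 mm and 7.16 degrees, less where a joint would pass 70% of its speed; a pose out of reach is approached as far as the arm can. A call is refused whole if a number of a shift passes 41.7 or a number of a turn 0.125, either way. A call with a gripper value outside its range is refused whole. The fingers move at their own pace and stop on an object; the grip force is fixed at half the most. Time passes only in rows, so rows that do not move let the fingers close. It gives the time, the measured TCP pose, the force, the opening and the grip force at its end, in the units of the state.
- get_obs(): the state, without advancing time (a new reading comes with each control period).
- imaging.capture(name): name is "scene" or "top"; returns the picture (384x512x3 uint8, blue, green, red); there is no depth.
- imaging.camera_params(name): a dict with "fx", "fy", "cx", "cy" (pixels), "rvec" (rotation vector, rad) and "tvec" (3), from world to camera coordinates, as OpenCV has them. Camera axes: x right, y down, z forward; pixel columns grow to the right and rows downward; lengths in mm; the calibration is good to about 2 mm. A picture is of the moment at which its call begins. camera_params takes no time and is no camera call.
- job.sign_off(): hands the job in; it is judged then, once.
Trained networks look in the newest picture that a camera, given by its name, has taken for a name from the list of things; names that differ only in an ending like _2 or _b are one class to them, and where a whole thing is asked for, a point or a joint stands for the part that bears it (a point fixed in the world has none). Each returns a list of dicts, best first, with "conf" (0 to 1); they miss things now and then, are a little off and sometimes report something else, mostly with a low value. They report only what shows in the picture. A call takes as long as a camera call. They do not tell look-alikes from the thing itself.
- cut_out(target, camera): "region" (384x512 bool, what is visible of it) and "uv" ([column, row] in pixels, amid what is visible of it).
The state is a dict: "time": time; "joints": joint angles; "qd": joint speeds; "joint_efforts": joint torques, N m; "tcp_pos": TCP position; "orientation": TCP orientation; "contact_force": force on the tool from outside, world axes, zero at the start; "ft_torque": the same for the moment, N m; "grip_width": opening from 0.0 (shut) to 1.0 (fully open); "grip_force": force on a finger pad.
Only numpy, scipy, OpenCV 4.12 (cv2) and the standard library are available. Lean on these libraries where they do the work, as an engineer would, in place of code of your own. Each camera call takes 0.05 s, during which the arm holds its last target. There are 200 camera calls.

TASK

Zero the counter scale with its pail on: hang the small steel pail by its standing loop on the hook at the front of the white scale and let go of it. Then press the scale's round black plunger down with the fingertips until its top is level with the top of the thin steel pin beside it, and keep it pressed there: finish while still holding it at that height, neither released nor pushed down to its stop. Leave the pin and the other things on the counter where they are.

Things in the scene. Friction and masses are not known exactly. Their poses are not given: they have to be found in the camera images.
- pail: Open round steel pail, loose, 0.15 kg, 60 mm high, 56 mm across (48 at the foot), wall 3. Origin: centre of underside, z up. On its +x side a standing loop of 6 mm wire, in the plane x = 36 mm: legs at y = -20 and 20, straight top bar at z = 92 to 98 mm; opening under the bar 34 mm wide, 32 high down to rim level. Can be gripped across its body along its y, near the rim.
- loop (a point): Middle of the underside of the pail's loop bar, 36 mm from the pail's axis and 92 mm above its underside; axes as the pail's. This rests on the hook.
- scale: White counter scale, fixed, 70 x 200 x 100 mm high, dark display in front. Origin: centre of underside, z up; front looks to its own -x. The hook is on the front at y = -55 mm; below it a rubber bumper stands out to x = -48 mm between z = 30 and 52 mm: once let go, the hung pail swings back to lean on it, tilted by about 0.15 rad.
- hook (a point): Hook seat: top of its 7 mm round prong, 117 mm above the counter, halfway along the seat; axes as the scale's. The prong points to -x from a steel plate (face 8.5 mm behind this point, top 8 mm above it) to an upturned tip (inner side 8.5 mm ahead, outer side 15.5 ahead, top 10 mm above). Pass the loop, its plane square to the prong, over the tip from the front, then lower it behind the tip.
- plunger: Round black cap, 34 mm across, 10 thick, on a stem on top of the scale, at the scale's x = 0, y = 52 mm. Origin: centre of its top face, z up. It rests with its top 142 mm above the counter and moves straight down 30 mm to its stop against a spring: 3 N to start, 0.3 N more per mm; it springs back when let go.
- pin: Thin upright steel pin with a flat 12 mm head on top of the scale, 36 mm from the plunger's centre, at the scale's y = 88 mm. Origin: centre of its top, z up. Its top stands 120 to 130 mm above the counter (differs each time): the height to which the plunger's top is to be pressed. Set stiffly; not to be moved.
- bell: Call bell, 76 mm across, 56 mm high, loose; not to be disturbed. Origin: centre of the underside.
- salt: Salt shaker, 42 mm across, 94 mm high, loose; not to be disturbed. Origin: centre of the underside.
- candle: Tea light in a grey cup, 38 mm across, 15 mm high, loose; not to be disturbed. Origin: centre of the underside.
Things that resemble listed ones, but are neither listed nor needed, are in the scene too. What is shaped like the pail but purple is not meant.

How it is judged:
By the outcome, as a careful person would: the job done as asked, in the order asked, and still so for the second after the job is handed in, while the arm keeps its last pose, push and grip.
It also fails if it takes over 58 s, if anything falls off the work surface, if the arm or the gripper's body presses on something with over 40 N, if the wrist force passes 120 N, or if a joint passes its speed limit or range.

## Working session

There is one attempt and no reset: what is moved stays moved. The work goes in short steps, Python scripts to look and compute and a tool call to move; the robot and the scene stay as the last step left them, time stands still between calls to the robot, and variables do not carry over. Pictures are saved under pics/ and viewed, at most 10 in all, crops included, and the job is handed in when it is done.

Besides the shell and the picture viewer there is one more tool, called after "Emit:" by a JSON object that holds its "op" and its "data", one argument or row to a line. servo_tool: Moves the arm, as the interface text tells. Its arguments: {"type":"object","properties":{"series":{"type":"array","items":{"type":"number"}}},"required":["series"]}

```bash
mkdir -p pics; ls; cat > h.py <<'E'
import numpy as np, cv2
from cell import get_obs, imaging, job, cut_out, r
def cam(n):
    p=imaging.camera_params(n); K=np.array([[p['fx'],0,p['cx']],[0,p['fy'],p['cy']],[0,0,1.]])
    R=cv2.Rodrigues(np.array(p['rvec'],float))[0]; return K,R,np.array(p['tvec'],float)
def proj(n,P):
    K,R,t=cam(n); q=(np.atleast_2d(P)@R.T+t)@K.T; return q[:,:2]/q[:,2:]
def atz(n,uv,z):
    K,R,t=cam(n); c=-R.T@t; d=(np.linalg.inv(K)@np.c_[np.atleast_2d(uv),np.ones(len(np.atleast_2d(uv)))].T).T@R
    return c+d*((z-c[2])/d[:,2])[:,None]
def tri(u1,u2,a='scene',b='top'):
    A=[];B=[]
    for n,uv in((a,u1),(b,u2)):
        K,R,t=cam(n);c=-R.T@t;d=R.T@np.linalg.inv(K)@np.r_[uv,1];d/=np.linalg.norm(d)
        M=np.eye(3)-np.outer(d,d);A.append(M);B.append(M@c)
    return np.linalg.lstsq(np.vstack(A),np.hstack(B),rcond=None)[0]
E
python3 - <<'E'
from h import *
for n in('scene','top'):
    im=imaging.capture(n); cv2.imwrite(f'pics/{n}0.png',im)
    K,R,t=cam(n); print(n,-R.T@t,R[2],K[0,0])
    for o in('pail','scale','plunger','pin','hook','bell','salt','candle'):
        print(o,[(round(d['conf'],2),np.round(d['uv'],1).tolist(),int(d['region'].sum())) for d in cut_out(o,n)][:4])
E
```

```text
pics
scene [ -46.34786345 -686.38056547 1014.19935051] [ 0.44257139  0.58720475 -0.67773235] 472.1635030051972
pail [(0.85, [300.0, 297.5], 607), (0.68, [347.6, 327.6], 781)]
scale [(0.7, [183.8, 175.7], 2384)]
plunger [(0.5, [168.4, 155.8], 62)]
pin []
hook []
bell [(0.89, [250.2, 252.1], 546), (0.53, [341.6, 327.4], 755), (0.28, [358.8, 267.4], 442)]
salt [(0.78, [359.9, 265.6], 443)]
candle [(0.43, [251.0, 226.0], 132), (0.19, [186.2, 175.4], 2435)]
top [ 416.47791879   73.65796421 1135.15984652] [ 0.10169565  0.02609505 -0.99447325] 378.72039953998535
pail [(0.92, [407.7, 213.9], 522), (0.68, [363.8, 223.0], 525)]
scale [(0.86, [167.9, 216.6], 2132)]
plunger []
pin []
hook [(0.61, [170.6, 214.9], 2157)]
bell [(0.81, [290.1, 224.2], 515)]
salt [(0.62, [373.1, 158.2], 282)]
candle []
```

```bash
python3 - <<'E'
import cv2,numpy as np
a=cv2.imread('pics/scene0.png');b=cv2.imread('pics/top0.png')
A=cv2.resize(a[100:370,110:420],(620,540),interpolation=cv2.INTER_CUBIC)
cv2.imwrite('pics/a.png',A)
cv2.imwrite('pics/b.png',cv2.resize(b[120:290,120:440],(800,425),interpolation=cv2.INTER_CUBIC))
E
```

```text
(no output)
```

View pics/a.png

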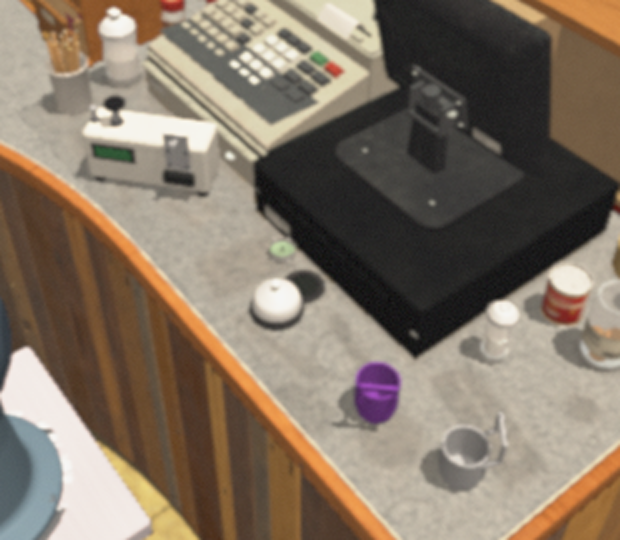

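View pics/b.png

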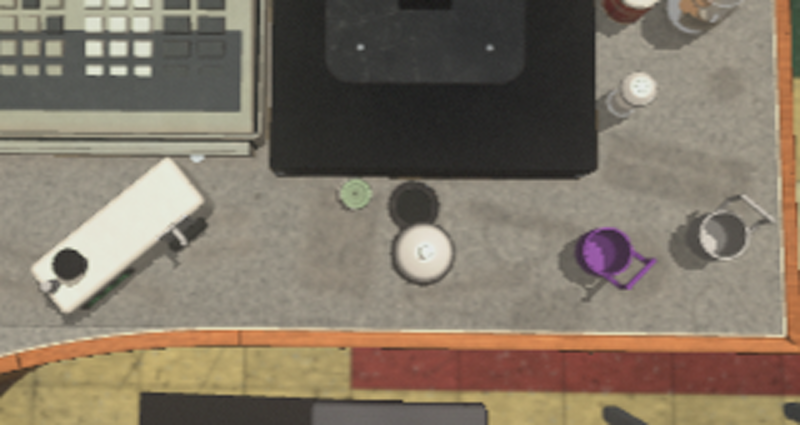

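The scene crop shows the steel pail at about full-frame (342,327), the purple look-alike at (298,297), and the scale at (185,175) with its plunger at about (168,152). The top view has the pail rim at about (409,214) with its loop to the right, and the plunger at (148,225). I'll zoom in for accurate measuring.

```bash
python3 - <<'E'
from h import *
a=cv2.imread('pics/scene0.png');b=cv2.imread('pics/top0.png')
z=lambda im,x,y,w,h,s:cv2.resize(im[y:y+h,x:x+w],(w*s,h*s),interpolation=cv2.INTER_LINEAR)
def grid(im,x,y,s):
    for u in range(-(-x//10)*10,x+im.shape[1]//s,10): cv2.putText(im,str(u),((u-x)*s,8),0,.3,(0,0,255));cv2.line(im,(int((u-x+.5)*s),10),(int((u-x+.5)*s),14),(0,0,255))
    for v in range(-(-y//10)*10,y+im.shape[0]//s,10): cv2.putText(im,str(v),(0,int((v-y+.5)*s)+3),0,.3,(0,0,255))
    return im
t=np.vstack([grid(z(b,130,178,76,74,8),130,178,8)]); cv2.imwrite('pics/c.png',t)
s1=grid(z(a,145,140,80,60,5),145,140,5); s2=grid(z(a,325,300,45,50,6),325,300,6); s3=grid(z(b,390,190,50,45,8),390,190,8)
C=np.zeros((600,800,3),np.uint8);C[:300,:400]=s1;C[300:600,:270]=s2;C[:360,400:800]=s3;cv2.imwrite('pics/d.png',C)
print('plunger top',atz('top',[147.8,225],142)); print('pail rim',atz('top',[408.7,213.5],60))
E
```

```text
plunger top [[431.44106028 383.52594664 142.        ]]
pail rim [[ 473.71895287 -328.33607728   60.        ]]
```

View pics/c.png

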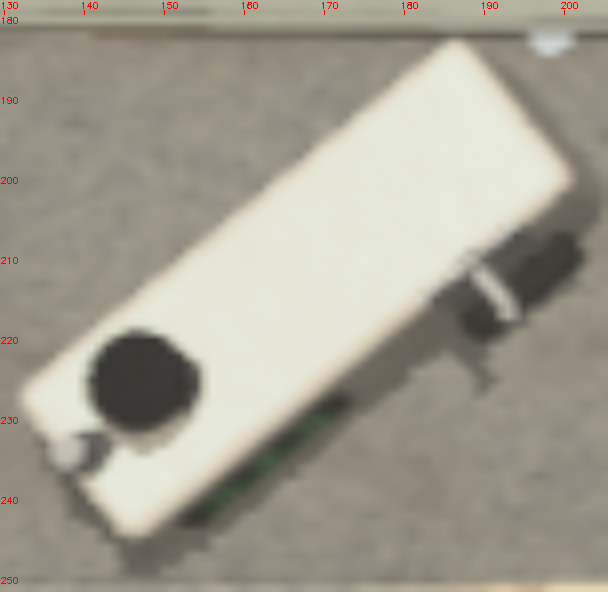

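View pics/d.png

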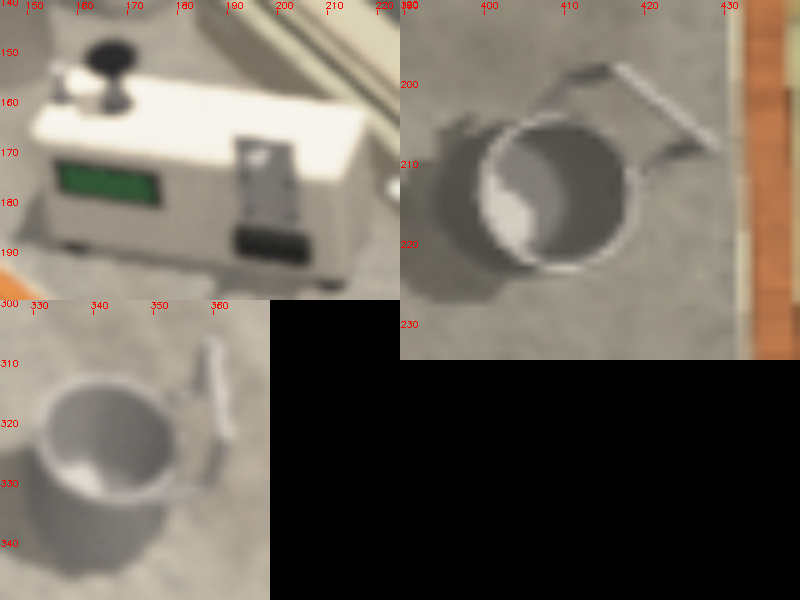

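Zooms: top view shows the plunger at about (147.6,225.2), the pin head at (137.8,233.8), the hook prong from (188,210) to (194,217), and the pail rim at (409.1,213.6). The pail's bar runs from (416.3,198.1) to (428.8,208.3).

```bash
python3 - <<'E'
from h import *
np.set_printoptions(precision=1,suppress=True)
c=lambda x,y:[130+x/8-.44,178+y/8-.44]
C=atz('top',[c(455,38),c(575,178),c(135,537),c(20,398)],100)[:,:2];print('corners',C, [np.linalg.norm(C[i]-C[i-1]) for i in range(4)])
ctr=C.mean(0); 
ey=(C[3]-C[0]+C[2]-C[1]);ey/=np.linalg.norm(ey); ex0=(C[0]-C[1]+C[3]-C[2]);ex0/=np.linalg.norm(ex0)
ya=np.arctan2(-ey[0],ey[1]);yb=np.arctan2(ex0[1],ex0[0]);print('ctr',ctr,'yaw',ya,yb)
ex=np.array([np.cos(ya),np.sin(ya)]);E=np.array([ex,[-ex[1],ex[0]]])
L=lambda p:E@(p[:2]-ctr)
print('plunger local',L(atz('top',[c(144,381)],142)[0]),'expect 0,52')
print('tri',tri([166.6,151.2],c(144,381)))
for z in(120,125,130):print('pin',z,L(atz('top',[c(66,450)],z)[0]))
print('pin tri',tri([156,153.2],c(66,450)))
print('tip local',L(atz('top',[c(515,317)],124)[0]),'plate top', L(atz('top',[c(470,262)],125)[0]))
R=atz('top',[[409.1,213.56]],60)[0];B=atz('top',[[416.3,198.06],[428.8,208.3]],98);m=B.mean(0)
print('rim',R,'scene',atz('scene',[[342.9,322.9]],60),'tri',tri([342.9,322.9],[409.1,213.56]))
print('bar',B,np.linalg.norm(B[1]-B[0]),m,np.linalg.norm(m[:2]-R[:2]),np.arctan2(*(m-R)[[1,0]]),np.arctan2(*(B[0]-B[1])[[1,0]])-np.pi/2)
print('bar tri',tri([359.9,305.9],[416.3,198.06]),tri([362.9,322.4],[428.8,208.3]))
E
```

```text
corners [[551.2 293.8]
 [503.  250.7]
 [378.5 398.1]
 [425.2 439.9]] [np.float64(192.90924097386542), np.float64(64.60628698519338), np.float64(192.93721831297032), np.float64(62.68528143475485)]
ctr [464.5 345.6] yaw 0.7062212388504867 0.7289096719384893
plunger local [-0.5 51. ] expect 0,52
tri [430.5 385.5 138.7]
pin 120 [ 2.9 90.6]
pin 125 [ 1.8 89.3]
pin 130 [ 0.8 88. ]
pin tri [407.6 415.4 123.6]
tip local [-59.9 -54.2] plate top [-36.  -54.2]
rim [ 473.6 -329.4   60. ] scene [[ 471.4 -332.6   60. ]] tri [ 473.8 -331.    55.7]
bar [[ 514.  -335.8   98. ]
 [ 486.4 -368.5   98. ]] 42.759965324651894 [ 500.2 -352.2   98. ] 34.98518045641353 -0.7063308834660812 -0.7000016616499499
bar tri [ 514.6 -337.5   94.4] [ 487.6 -370.9   94.3]
```

```bash
python3 - <<'E'
from h import *
np.set_printoptions(precision=3,suppress=True)
o=get_obs();print({k:o[k] for k in('time','joints','tcp_pos','orientation','contact_force','grip_width')})
Rt=cv2.Rodrigues(np.array(o['orientation']))[0];print(Rt, 'tool y yaw',np.arctan2(Rt[1,1],Rt[0,1]),'want',-.703+np.pi/2)
y=.713;E=np.array([[np.cos(y),-np.sin(y)],[np.sin(y),np.cos(y)]])
for s in(-45,-47,-49):print('hook',np.array([464.5,345.6])+E@[s,-55],'pail axis',np.array([464.5,345.6])+E@[s-36,-55])
for n,uv,z in(('bell',[290.1,224.2],30),('salt',[373.1,158.2],60),('candle',[261.5,197.5],15)):print(n,atz('top',[uv],z))
E
```

```text
{'time': 0.9, 'joints': array([ 1.125,  0.245,  1.558,  0.   ,  1.339, -0.174]), 'tcp_pos': array([174.47 , 626.155, 205.476]), 'orientation': array([-0.426, -3.113, -0.   ]), 'contact_force': array([-0.209,  0.336,  0.329]), 'grip_width': 1.000771166830075}
[[-0.963  0.268 -0.   ]
 [ 0.268  0.963  0.   ]
 [ 0.     0.    -1.   ]] tool y yaw 1.2990037882927479 want 0.8677963267948966
hook [466.438 274.563] pail axis [439.207 251.015]
hook [464.925 273.255] pail axis [437.694 249.707]
hook [463.412 271.947] pail axis [436.182 248.399]
bell [[440.422   2.338  30.   ]]
salt [[ 630.758 -231.997   60.   ]]
candle [[518.787  86.392  15.   ]]
```

Emit:
{"op": "servo_tool", "data": {
  "series": [25, -30, 0, 0, 0, -0.054, 1, 25, -30, 0, 0, 0, -0.054, 1, 25, -30, 0, 0, 0, -0.054, 1, 25, -30, 0, 0, 0, -0.054, 1, 25, -30, 0, 0, 0, -0.054, 1, 25, -30, 0, 0, 0, -0.054, 1, 25, -30, 0, 0, 0, -0.054, 1, 25, -30, 0, 0, 0, -0.054, 1]
}}

```text
time: 1.57
tcp_pos: [375.4, 384.6, 205.7]
orientation: [1.086, 2.947, 0.001]
contact_force: [0.6, 0.1, 0.1]
grip_width: 1.0
grip_force: 0.0
```

Emit:
{"op": "servo_tool", "data": {
  "series": [25, -30, 0, 0, 0, 0, 1, 25, -30, 0, 0, 0, 0, 1, 20, -34, 0, 0, 0, 0, 1, 5, -38, 0, 0, 0, 0, 1, 0, -38, 0, 0, 0, 0, 1, 0, -38, 0, 0, 0, 0, 1, 0, -38, 0, 0, 0, 0, 1, 0, -38, 0, 0, 0, 0, 1]
}}

```text
time: 2.23
tcp_pos: [449.2, 100.5, 205.7]
orientation: [1.082, 2.949, 0.0]
contact_force: [0.6, 0.3, 0.4]
grip_width: 0.998
grip_force: 0.0
```

Emit:
{"op": "servo_tool", "data": {
  "series": [0, -38, 0, 0, 0, 0, 1, 0, -38, 0, 0, 0, 0, 1, 0, -38, 0, 0, 0, 0, 1, 0, -38, 0, 0, 0, 0, 1, 0, -38, 0, 0, 0, 0, 1, 0, -38, 0, 0, 0, 0, 1, 0, -38, 0, 0, 0, 0, 1, 0, -38, 0, 0, 0, 0, 1]
}}

```text
time: 2.9
tcp_pos: [449.2, -203.9, 205.8]
orientation: [1.083, 2.948, -0.0]
contact_force: [0.9, -0.7, 0.4]
grip_width: 1.001
grip_force: 0.0
```

Emit:
{"op": "servo_tool", "data": {
  "series": [8, -32, 0, 0, 0, 0, 1, 8, -32, 0, 0, 0, 0, 1, 8, -32, 0, 0, 0, 0, 1, 0.5, -30, 0, 0, 0, 0, 1, 0, 0, -35, 0, 0, 0, 1, 0, 0, -30, 0, 0, 0, 1, 0, 0, 0, 0, 0, 0, 1, 0, 0, 0, 0, 0, 0, 1]
}}

```text
time: 3.57
tcp_pos: [473.1, -327.0, 139.1]
orientation: [-1.082, -2.946, -0.003]
contact_force: [0.2, 0.6, 1.7]
grip_width: 1.0
grip_force: 0.0
```

```bash
python3 - <<'E'
from h import *
a=imaging.capture('scene');b=imaging.capture('top');o=get_obs();p=np.array(o['tcp_pos']);print(p)
z=lambda im,x,y,w,h,s:cv2.resize(im[y:y+h,x:x+w],(w*s,h*s),interpolation=cv2.INTER_LINEAR)
for n,im in(('scene',a),('top',b)):
    u=proj(n,[p])[0];print(n,u);cv2.circle(im,tuple(np.int32(np.round(u))),1,(0,0,255),-1)
cv2.imwrite('pics/e.png',np.hstack([z(a,290,240,100,120,4),z(b,355,160,80,96,5)]))
E
```

```text
[ 474.91379179 -328.40759732  142.51275255]
scene [347.2011638  299.95843112]
top [420.6774153  211.47960513]
```

View pics/e.png

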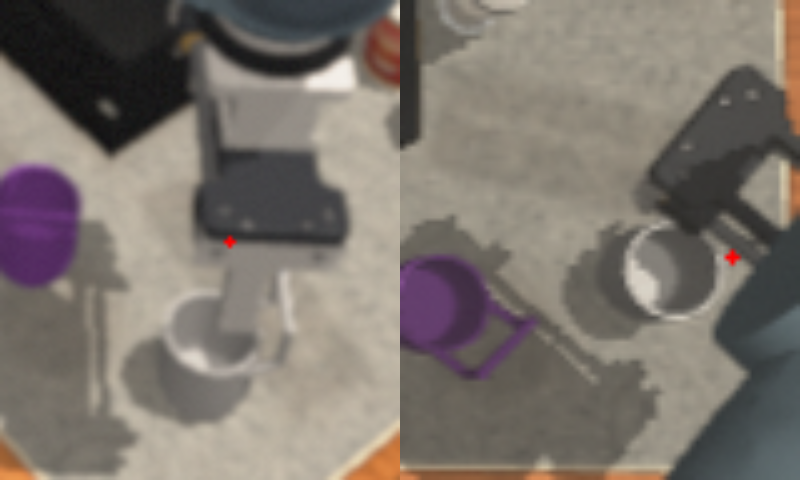

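The view shows the gripper above the steel pail with the TCP projection consistent in both cameras, so I'm descending and closing.

Emit:
{"op": "servo_tool", "data": {
  "series": [-1, -1.5, -30, 0, 0, 0, 1, 0, 0, -30, 0, 0, 0, 1, 0, 0, -25, 0, 0, 0, 1, 0, 0, -15, 0, 0, 0, 1, 0, 0, -10, 0, 0, 0, 1, 0, 0, 0, 0, 0, 0, 1, 0, 0, 0, 0, 0, 0, 0.8, 0, 0, 0, 0, 0, 0, 0.7]
}}

```text
time: 4.33
tcp_pos: [474.3, -330.5, 32.7]
orientation: [1.081, 2.946, -0.003]
contact_force: [0.3, 0.3, 0.5]
grip_width: 0.896
grip_force: 0.0
```

Emit:
{"op": "servo_tool", "data": {
  "series": [0, 0, 0, 0, 0, 0, 0.6, 0, 0, 0, 0, 0, 0, 0.5, 0, 0, 0, 0, 0, 0, 0.4, 0, 0, 0, 0, 0, 0, 0.3, 0, 0, 0, 0, 0, 0, 0.3, 0, 0, 0, 0, 0, 0, 0.3, 0, 0, 0, 0, 0, 0, 0.3, 0, 0, 0, 0, 0, 0, 0.3]
}}

```text
time: 5.0
tcp_pos: [473.2, -329.8, 31.0]
orientation: [1.083, 2.949, -0.001]
contact_force: [-1.7, -0.4, 4.7]
grip_width: 0.6
grip_force: 30.0
```

Emit:
{"op": "servo_tool", "data": {
  "series": [0, 0, 10, 0, 0, 0, 0.3, 0, 0, 20, 0, 0, 0, 0.3, 0, 0, 30, 0, 0, 0, 0.3, 0, 0, 30, 0, 0, 0, 0.3, 0, 0, 20, 0, 0, 0, 0.3, 0, 0, 10, 0, 0, 0, 0.3, 0, 0, 0, 0, 0, 0, 0.3, 0, 0, 0, 0, 0, 0, 0.3]
}}

```text
time: 5.67
tcp_pos: [472.7, -328.9, 149.7]
orientation: [-1.083, -2.948, -0.001]
contact_force: [-0.0, 1.2, -2.2]
grip_width: 0.6
grip_force: 30.0
```

Emit:
{"op": "servo_tool", "data": {
  "series": [-2, 18, 0, 0, 0, 0.04, 0.3, -4, 36, 0, 0, 0, 0.1, 0.3, -4, 36, 0, 0, 0, 0.1, 0.3, -4, 36, 0, 0, 0, 0.1, 0.3, -4, 36, 0, 0, 0, 0.1, 0.3, -4, 36, 0, 0, 0, 0.1, 0.3, -4, 36, 0, 0, 0, 0.1, 0.3, -4, 36, 0, 0, 0, 0.1, 0.3]
}}

```text
time: 6.33
tcp_pos: [441.0, -57.1, 148.0]
orientation: [0.064, -3.137, -0.003]
contact_force: [0.9, 0.7, -1.5]
grip_width: 0.6
grip_force: 30.0
```

Emit:
{"op": "servo_tool", "data": {
  "series": [-4, 36, 0, 0, 0, 0.1, 0.3, -4, 36, 0, 0, 0, 0.1, 0.3, -4, 36, 0, 0, 0, 0.1, 0.3, -4, 36, 0, 0, 0, 0.1, 0.3, -4, 36, 0, 0, 0, 0.1, 0.3, -4, 36, 0, 0, 0, 0.1, 0.3, -4, 36, 0, 0, 0, 0.076, 0.3, -4, 35, 0, 0, 0, 0, 0.3]
}}

```text
time: 7.0
tcp_pos: [408.9, 229.1, 148.1]
orientation: [1.098, -2.939, -0.001]
contact_force: [0.5, 0.4, -1.8]
grip_width: 0.598
grip_force: 30.0
```

Emit:
{"op": "servo_tool", "data": {
  "series": [0, 0, -10, 0, 0, 0, 0.3, 0, 0, -15, 0, 0, 0, 0.3, 0, 0, -10, 0, 0, 0, 0.3, 0, 0, -5, 0, 0, 0, 0.3, 0, 0, 0, 0, 0, 0, 0.3, 0, 0, 0, 0, 0, 0, 0.3, 0, 0, 0, 0, 0, 0, 0.3, 0, 0, 0, 0, 0, 0, 0.3]
}}

```text
time: 7.67
tcp_pos: [411.7, 227.5, 111.2]
orientation: [-1.094, 2.944, -0.0]
contact_force: [0.4, 1.1, -1.0]
grip_width: 0.599
grip_force: 30.0
```

```bash
python3 - <<'E'
from h import *
a=imaging.capture('scene');b=imaging.capture('top');o=get_obs();p=np.array(o['tcp_pos']);print(p,o['orientation'],o['contact_force'],o['grip_width'],o['joints'],o['time'])
cv2.imwrite('pics/s1.png',a);cv2.imwrite('pics/t1.png',b)
z=lambda im,x,y,w,h,s:cv2.resize(im[y:y+h,x:x+w],(w*s,h*s),interpolation=cv2.INTER_LINEAR)
cv2.imwrite('pics/f.png',np.hstack([z(a,145,130,100,120,4),z(b,150,180,80,96,5)]))
y=.713;d=np.array([np.cos(y),np.sin(y),0]);bar=p+36*d+[0,0,64]
print('expected bar top mid px',proj('scene',[bar]),proj('top',[bar]))
E
```

```text
[411.57098045 227.57371417 111.1387975 ] [-1.09401532e+00  2.94347819e+00 -1.92220203e-04] [ 0.23121391 -0.16720056 -0.81454449] 0.594920799864269 [ 2.63322476e-01 -7.37379769e-02  2.08210364e+00  6.22822441e-06
  1.13184125e+00 -2.01918017e+00] 7.7667
expected bar top mid px [[191.39416345 162.79777803]] [[195.6252138  222.47145366]]
```

View pics/f.png

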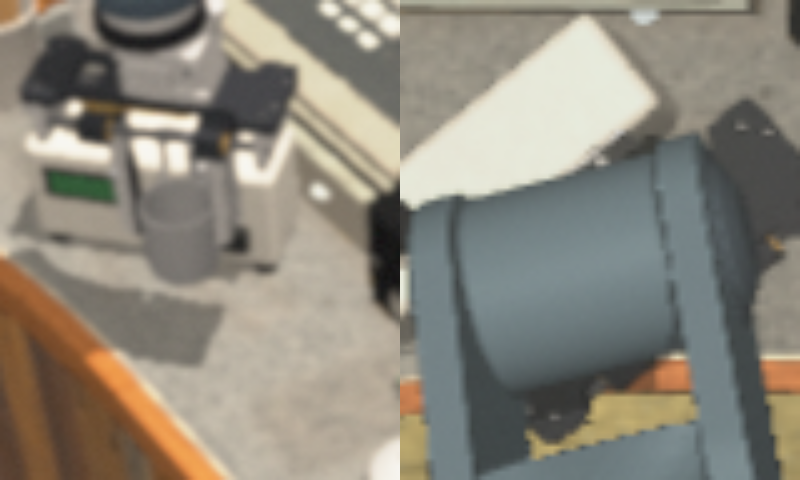

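The pail is held in front of the hook and hangs upright. I'm lowering it to pass height and moving in.

Emit:
{"op": "servo_tool", "data": {
  "series": [0, 0, -12, 0, 0, 0, 0.3, 0, 0, -14, 0, 0, 0, 0.3, 0, 0, -8, 0, 0, 0, 0.3, 0, 0, -4, 0, 0, 0, 0.3, 0, 0, 0, 0, 0, 0, 0.3, 3, 2.6, 0, 0, 0, 0, 0.3, 3, 2.6, 0, 0, 0, 0, 0.3, 0, 0, 0, 0, 0, 0, 0.3]
}}

```text
time: 8.43
tcp_pos: [418.4, 233.5, 73.4]
orientation: [-1.095, 2.942, -0.0]
contact_force: [-0.0, -0.3, -1.5]
grip_width: 0.605
grip_force: 30.0
```

Emit:
{"op": "servo_tool", "data": {
  "series": [4, 3.4, 0, 0, 0, 0, 0.3, 4, 3.4, 0, 0, 0, 0, 0.3, 4, 3.4, 0, 0, 0, 0, 0.3, 4, 3.4, 0, 0, 0, 0, 0.3, 4, 3.4, 0, 0, 0, 0, 0.3, 0, 0, 0, 0, 0, 0, 0.3, 0, 0, 0, 0, 0, 0, 0.3, 0, 0, 0, 0, 0, 0, 0.3]
}}

```text
time: 9.1
tcp_pos: [436.8, 249.8, 72.3]
orientation: [1.095, -2.944, -0.0]
contact_force: [-0.8, 0.2, -1.2]
grip_width: 0.601
grip_force: 30.0
```

```bash
python3 - <<'E'
from h import *
a=imaging.capture('scene');o=get_obs();p=np.array(o['tcp_pos']);print(p,o['orientation'],o['contact_force'],o['grip_width'])
z=lambda im,x,y,w,h,s:cv2.resize(im[y:y+h,x:x+w],(w*s,h*s),interpolation=cv2.INTER_CUBIC)
cv2.imwrite('pics/g.png',z(a,150,125,80,75,8))
E
```

```text
[436.75207581 249.73806482  72.29113026] [ 1.09508157e+00 -2.94404761e+00  7.51719287e-05] [-0.75177678 -0.38407394 -1.8887737 ] 0.5983193854238312
```

View pics/g.png

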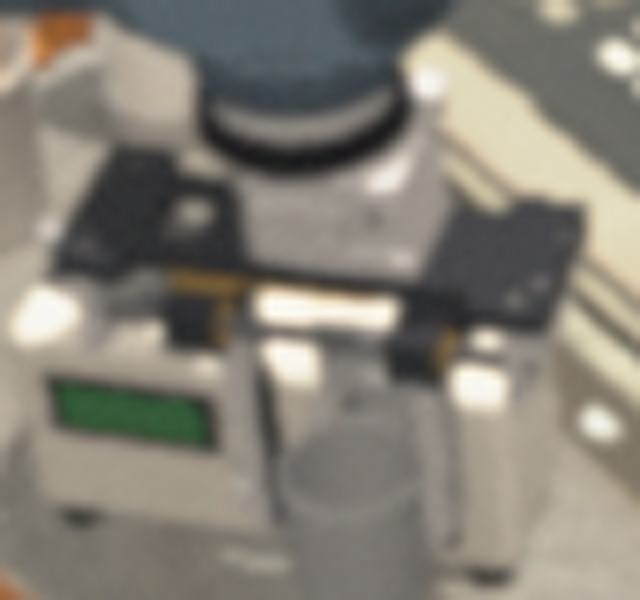

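No contact yet, and the pail sits square in front of the plate. I'm lowering slowly while watching the force.

Emit:
{"op": "servo_tool", "data": {
  "series": [0, 0, -3, 0, 0, 0, 0.3, 0, 0, -3, 0, 0, 0, 0.3, 0, 0, -3, 0, 0, 0, 0.3, 0, 0, -2, 0, 0, 0, 0.3, 0, 0, 0, 0, 0, 0, 0.3, 0, 0, 0, 0, 0, 0, 0.3]
}}

```text
time: 9.65
tcp_pos: [436.8, 249.8, 61.2]
orientation: [1.095, -2.944, -0.0]
contact_force: [-0.1, -1.1, -1.4]
grip_width: 0.598
grip_force: 30.0
```

Emit:
{"op": "servo_tool", "data": {
  "series": [0, 0, -1.5, 0, 0, 0, 0.3, 0, 0, -1, 0, 0, 0, 0.3, 0, 0, -1, 0, 0, 0, 0.3, 0, 0, 0, 0, 0, 0, 0.3, 0, 0, 0, 0, 0, 0, 0.3]
}}

```text
time: 10.07
tcp_pos: [437.0, 249.8, 57.9]
orientation: [1.095, -2.944, -0.0]
contact_force: [0.3, -0.1, -1.6]
grip_width: 0.598
grip_force: 30.0
```

Emit:
{"op": "servo_tool", "data": {
  "series": [0, 0, -0.8, 0, 0, 0, 0.3, 0, 0, -0.8, 0, 0, 0, 0.3, 0, 0, -0.8, 0, 0, 0, 0.3, 0, 0, 0, 0, 0, 0, 0.3, 0, 0, 0, 0, 0, 0, 0.3]
}}

```text
time: 10.48
tcp_pos: [437.2, 249.9, 55.7]
orientation: [-1.095, 2.944, -0.0]
contact_force: [0.2, -0.2, -0.0]
grip_width: 0.602
grip_force: 30.0
```

Emit:
{"op": "servo_tool", "data": {
  "series": [0, 0, -0.6, 0, 0, 0, 0.3, 0, 0, -0.6, 0, 0, 0, 0.3, 0, 0, 0, 0, 0, 0, 0.3, 0, 0, 0, 0, 0, 0, 0.3]
}}

```text
time: 10.82
tcp_pos: [437.6, 250.2, 55.0]
orientation: [-1.095, 2.943, 0.0]
contact_force: [-1.2, 2.1, 4.5]
grip_width: 0.597
grip_force: 30.0
```

Contact came at the predicted seat height, so I'm releasing.

Emit:
{"op": "servo_tool", "data": {
  "series": [0, 0, 0, 0, 0, 0, 0.65, 0, 0, 0, 0, 0, 0, 0.7, 0, 0, 0, 0, 0, 0, 0.8, 0, 0, 0, 0, 0, 0, 0.9, 0, 0, 0, 0, 0, 0, 1, 0, 0, 0, 0, 0, 0, 1, 0, 0, 0, 0, 0, 0, 1, 0, 0, 0, 0, 0, 0, 1]
}}

```text
time: 11.48
tcp_pos: [437.0, 249.8, 54.3]
orientation: [1.095, -2.944, 0.0]
contact_force: [-0.4, -0.5, -0.6]
grip_width: 1.001
grip_force: 0.0
```

Emit:
{"op": "servo_tool", "data": {
  "series": [-1, -1, 5, 0, 0, 0, 1, -1, -1, 10, 0, 0, 0, 1, 0, 0, 20, 0, 0, 0, 1, 0, 0, 25, 0, 0, 0, 1, 0, 0, 30, 0, 0, 0, 1, 0, 0, 35, 0, 0, 0, 1, 0, 0, 35, 0, 0, 0, 1, 0, 0, 30, 0, 0, 0, 1]
}}

```text
time: 12.15
tcp_pos: [435.1, 247.9, 248.0]
orientation: [-1.094, 2.942, -0.0]
contact_force: [1.3, -0.3, 0.3]
grip_width: 1.001
grip_force: 0.0
```

Emit:
{"op": "servo_tool", "data": {
  "series": [0, -35, 10, 0, 0, 0, 0.6, 0, -35, 0, 0, 0, 0, 0.3, 0, -35, 0, 0, 0, 0, 0, 0, -35, 0, 0, 0, 0, 0, 0, -35, 0, 0, 0, 0, 0, 0, 0, 0, 0, 0, 0, 0, 0, 0, 0, 0, 0, 0, 0, 0, 0, 0, 0, 0, 0, 0]
}}

```text
time: 12.82
tcp_pos: [435.0, 73.1, 255.0]
orientation: [-1.094, 2.944, -0.0]
contact_force: [-0.4, 1.5, -0.9]
grip_width: 0.467
grip_force: 0.0
```

```bash
python3 - <<'E'
from h import *
A=np.mean([imaging.capture('scene').astype(float) for _ in range(6)],0);B=np.mean([imaging.capture('top').astype(float) for _ in range(6)],0)
np.save('A.npy',A);np.save('B.npy',B);o=get_obs();print(o['tcp_pos'],o['joints'],o['time'],o['contact_force'],o['grip_width'])
z=lambda im,x,y,w,h,s:cv2.resize(im[y:y+h,x:x+w].astype(np.uint8),(w*s,h*s),interpolation=cv2.INTER_LINEAR)
C=np.zeros((600,800,3),np.uint8)
C[:312,:400]=z(A,145,130,50,39,8); C[:312,400:]=z(B,130,208,50,39,8);
C[312:600,:400]=z(A,170,145,50,36,8); C[312:600,400:]=z(B,170,195,50,36,8)
cv2.imwrite('pics/h.png',C)
E
```

```text
[434.98558888  72.97457313 254.3129006 ] [-9.19231448e-02 -3.12648447e-01  2.01204763e+00 -1.64442835e-05
  1.44233751e+00 -2.37518363e+00] 13.4167 [-0.96197353  0.75686704 -0.60783521] 0.0044146638265589915
```

View pics/h.png

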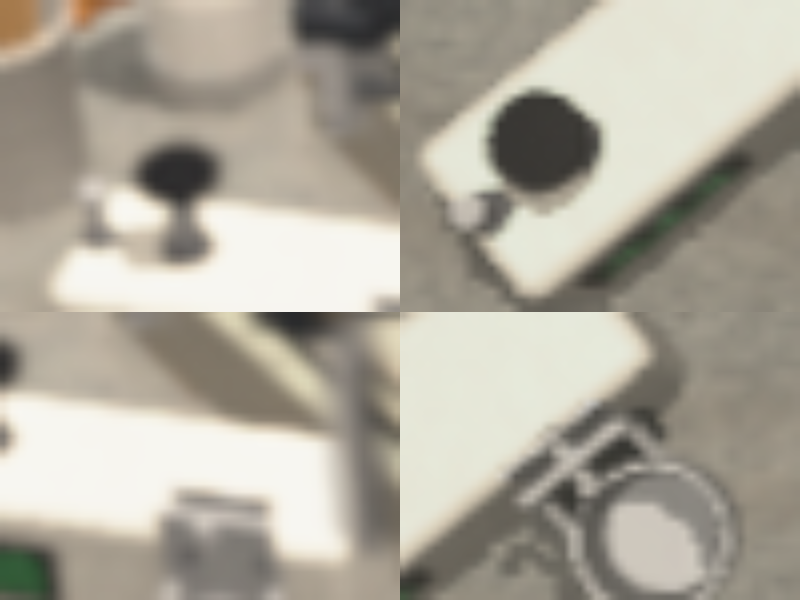

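The top view shows the pail's bar over the prong with the pail hanging in front of the plate. The pin head is at about (156.1,153.3) in the scene view. Next I'll work out the pin height from the scene camera, using the plunger (142 mm) to remove the camera bias.

```bash
python3 - <<'E'
from h import *
np.set_printoptions(precision=2,suppress=True,linewidth=200)
A=np.load('A.npy').mean(2);B=np.load('B.npy').mean(2)
print('scene rows146-164 cols151-164');print(A[146:165,150:174].astype(int))
print('top rows');print(B[226:242,130:152].astype(int))
y=.713;ex=np.array([np.cos(y),np.sin(y),0]);ey=np.array([-ex[1],ex[0],0])
th=np.linspace(0,2*np.pi,60,endpoint=False)
def hull(n,P,rad,h):
    c=np.vstack([P+rad*np.c_[np.cos(th),np.sin(th),0*th]-[0,0,k] for k in(0,h)]);q=proj(n,c).astype(np.float32)
    m=cv2.moments(cv2.convexHull(q));return np.array([m['m10']/m['m00'],m['m01']/m['m00']]),q.min(0),q.max(0)
def cen(I,box,lo,hi):
    x0,y0,x1,y1=box;w=np.clip((hi-I[y0:y1,x0:x1])/(hi-lo),0,1);w[w<.25]=0
    yy,xx=np.mgrid[y0:y1,x0:x1];return np.array([(w*xx).sum(),(w*yy).sum()])/w.sum(),w.sum()
mt=cen(B,(138,216,158,233),60,225);ms=cen(A,(160,146,175,156),45,160)
print('meas plunger top/scene',mt,ms)
P=np.array([431,385,142.])
for i in range(4):P[:2]+=atz('top',[mt[0]],142)[0,:2]-atz('top',[hull('top',P,17,10)[0]],142)[0,:2]
print('P',P,hull('scene',P,17,10));b=ms[0]-hull('scene',P,17,10)[0];print('scene bias',b)
for z in(120,122,124,126,128,130):
    Q=P+36*ey;Q[2]=z;s=hull('scene',Q,6,3);t=hull('top',Q,6,3);print(z,'scene',s[0]+b,s[1]+b,s[2]+b,'ctr',proj('scene',[Q])[0]+b,'top',t[0])
E
```

```text
scene rows146-164 cols151-164
[[130 129 128 127 131 146 164 173 175 177 177 175 173 175 174 170 165 162 163 166 171 174 175 176]
 [132 131 130 129 131 144 163 173 176 177 177 176 174 170 161 150 140 135 137 145 159 167 172 174]
 [134 134 132 131 132 142 160 169 174 175 177 174 165 149 127 105  92  88  90 102 122 143 159 169]
 [137 136 135 133 132 140 156 167 171 174 175 164 139 108  80  61  52  51  53  59  77 105 137 161]
 [138 138 136 134 133 141 155 165 169 172 170 150 110  70  51  46  46  46  46  46  54  79 121 156]
 [139 140 139 138 140 150 164 169 170 170 162 134  88  53  45  44  46  46  46  45  48  74 119 157]
 [142 142 142 143 152 173 187 188 180 177 167 138  91  53  43  46  47  47  47  45  54  83 127 160]
 [144 144 144 146 162 191 208 205 199 205 207 183 136  86  54  45  43  45  48  55  75 108 144 165]
 [144 144 144 145 161 183 197 200 213 233 239 234 206 154 108  80  59  47  62  96 131 154 171 179]
 [144 145 148 153 161 163 162 179 221 242 245 244 241 224 194 158 111  80  96 148 197 217 220 219]
 [149 154 161 167 168 158 145 169 224 244 245 245 245 244 239 215 154 114 123 17
[... 2449 characters left out ...]
, 151.21]), array([160.76, 146.49], dtype=float32), array([172.47, 155.94], dtype=float32))
scene bias [0.21 0.01]
120 scene [156.54 154.58] [154.5 153. ] [158.58 156.17] ctr [156.47 154.19] top [138.43 233.97]
122 scene [156.44 154.07] [154.4  152.48] [158.48 155.66] ctr [156.37 153.68] top [138.19 233.97]
124 scene [156.35 153.55] [154.3  151.97] [158.39 155.14] ctr [156.28 153.16] top [137.94 233.98]
126 scene [156.25 153.04] [154.21 151.45] [158.3  154.63] ctr [156.18 152.65] top [137.69 233.98]
128 scene [156.16 152.52] [154.11 150.93] [158.2  154.11] ctr [156.08 152.13] top [137.43 233.98]
130 scene [156.06 152.  ] [154.01 150.42] [158.11 153.59] ctr [155.99 151.61] top [137.18 233.99]
```

```bash
cat > fit.py <<'E'
from h import *
from scipy.optimize import least_squares
np.set_printoptions(precision=2,suppress=True,linewidth=160)
A=np.load('A.npy').mean(2);B=np.load('B.npy').mean(2)
th=np.linspace(0,2*np.pi,90,endpoint=False)
def hull(n,P,rad,h):
    c=np.vstack([P+rad*np.c_[np.cos(th),np.sin(th),0*th]-[0,0,k] for k in(0,h)]);return cv2.convexHull(proj(n,c).astype(np.float32))
from scipy.ndimage import map_coordinates
def edges(I,c,angs,r0,r1):  # strongest radial gradient along rays
    out=[]
    rr=np.arange(r0,r1,.05)
    for a in angs:
        x=c[0]+rr*np.cos(a);y=c[1]+rr*np.sin(a);v=cv2.GaussianBlur(map_coordinates(I,[y,x],order=3)[None],(0,0),6)[0];g=abs(np.gradient(v));g[:8]=0;g[-8:]=0
        k=g.argmax();out.append([x[k],y[k]])
    return np.array(out)
D=np.deg2rad
et=edges(B,(147.5,225.2),D(np.r_[160:361:8,0:20:8]),4,9)   # upper + sides
es=edges(A,(166.7,151.3),D(np.r_[200:341:6]),2,8.5)          # upper arc vs grey background
def dist(h,e):return [cv2.pointPolygonTest(h,(float(x),float(y)),True) for x,y in e]
f=least_squares(lambda q:np.array(dist(hull('top',np.array([q[0],q[1],142]),17,10),et))-q[2],[431,385,0],diff_step=1e-3)
print('P',f.x,np.std(f.fun));P=np.array([*f.x[:2],142.])
g=least_squares(lambda q:np.array(dist((hull('scene',P,17,10)+q[:2].astype(np.float32)),es))-q[2],[.1,.1,.1],diff_step=1e-2,x_scale=.1)
b=g.x[:2];print('scene bias,shrink',g.x,np.std(g.fun))
y=.713;ey=np.array([-np.sin(y),np.cos(y),0])
for z in(120,124,128,132):
    Q=P+36*ey;Q[2]=z;print(z,'scene ctr',proj('scene',[Q])[0]+b,'top ctr',proj('top',[Q])[0])
ep=edges(B,(137.8,233.6),D(np.r_[30:271:10]),1,3.6)
k=least_squares(lambda q:np.hypot(*(ep-q[:2]).T)-q[2],[137.8,233.6,2.2],loss='soft_l1',f_scale=.2);print('pin top circle',k.x,np.std(k.fun))
E
python3 fit.py
```

```text
P [429.57 386.1   -0.04] 0.27812374185446015
scene bias,shrink [ 0.25 -0.12  0.88] 0.048926178843666936
120 scene ctr [156.4  154.54] top ctr [138.93 234.52]
124 scene ctr [156.21 153.51] top ctr [138.43 234.52]
128 scene ctr [156.01 152.48] top ctr [137.93 234.53]
132 scene ctr [155.82 151.44] top ctr [137.43 234.54]
pin top circle [137.78 233.96   2.11] 0.2201951030411897
```

The pin height by vision is about 126 ± 2 mm. A very light touch with the shut fingertips will settle it, so I'm moving above the pin.

Emit:
{"op": "servo_tool", "data": {
  "series": [-1, 17, 0, 0, 0, 0, 0, -3, 35, 0, 0, 0, 0, 0, -3, 35, 0, 0, 0, 0, 0, -3, 35, 0, 0, 0, 0, 0, -3, 35, 0, 0, 0, 0, 0, -3, 35, 0, 0, 0, 0, 0, -3, 35, 0, 0, 0, 0, 0, -3, 35, 0, 0, 0, 0, 0]
}}

```text
time: 14.08
tcp_pos: [412.5, 336.7, 254.4]
orientation: [-1.095, 2.944, -0.0]
contact_force: [1.6, 0.3, 0.4]
grip_width: 0.008
grip_force: 0.0
```

Emit:
{"op": "servo_tool", "data": {
  "series": [-3, 35, 0, 0, 0, 0, 0, -3, 30, 0, 0, 0, 0, 0, -2.5, 15.5, 0, 0, 0, 0, 0, 0, 0, -30, 0, 0, 0, 0, 0, 0, -30, 0, 0, 0, 0, 0, 0, -30, 0, 0, 0, 0, 0, 0, -14, 0, 0, 0, 0, 0, 0, 0, 0, 0, 0, 0]
}}

```text
time: 14.75
tcp_pos: [402.1, 413.7, 145.7]
orientation: [1.092, -2.937, 0.003]
contact_force: [-0.9, 0.3, 0.0]
grip_width: 0.008
grip_force: 0.0
```

Emit:
{"op": "servo_tool", "data": {
  "series": [0, 0, 0, 0, 0, 0, 0, 0, 0, 0, 0, 0, 0, 0, 0, 0, 0, 0, 0, 0, 0]
}}

```text
time: 15.0
tcp_pos: [405.7, 416.1, 152.5]
orientation: [-1.094, 2.941, 0.001]
contact_force: [-0.0, -0.7, 1.0]
grip_width: 0.004
grip_force: 0.0
```

```bash
python3 - <<'E'
from h import *
np.set_printoptions(precision=2,suppress=True)
a=imaging.capture('scene');b=imaging.capture('top');o=get_obs();p=np.array(o['tcp_pos']);print(p,o['contact_force'],o['joints'])
z=lambda im,x,y,w,h,s:cv2.resize(im[y:y+h,x:x+w].astype(np.uint8),(w*s,h*s),interpolation=cv2.INTER_LINEAR)
for n,im in(('scene',a),('top',b)): print(n,proj(n,[p]))
cv2.imwrite('pics/i.png',np.hstack([z(a,135,110,50,60,8),z(b,125,195,50,60,8)]))
E
```

```text
[405.38 415.93 152.13] [ 0.03 -0.12  0.59] [ 0.6   0.14  1.78 -0.    1.22 -1.68]
scene [[153.98 145.94]]
top [[133.83 234.82]]
```

View pics/i.png

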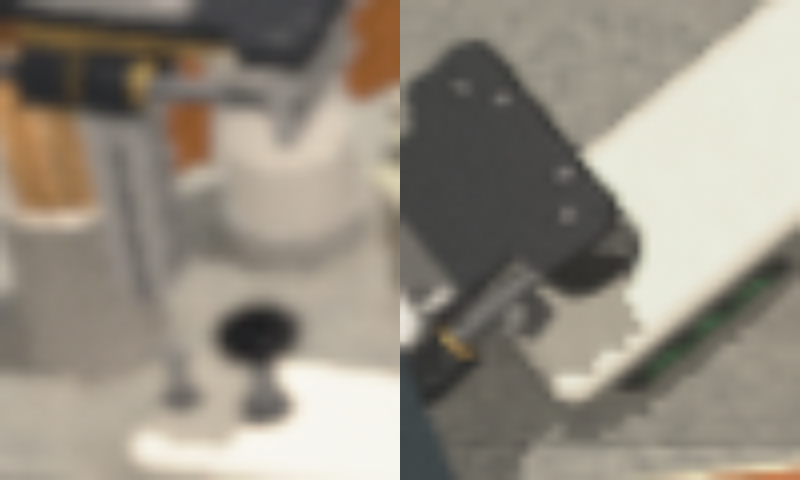

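The fingertips are just above the pin, with projected and seen positions agreeing. I'm easing down.

Emit:
{"op": "servo_tool", "data": {
  "series": [0, 0, -4, 0, 0, 0, 0, 0, 0, -4, 0, 0, 0, 0, 0, 0, -4, 0, 0, 0, 0, 0, 0, -3, 0, 0, 0, 0, 0, 0, -2, 0, 0, 0, 0, 0, 0, -1.5, 0, 0, 0, 0, 0, 0, 0, 0, 0, 0, 0, 0, 0, 0, 0, 0, 0, 0]
}}

```text
time: 15.77
tcp_pos: [404.5, 415.3, 131.8]
orientation: [1.095, -2.944, 0.0]
contact_force: [0.5, 0.4, 0.3]
grip_width: 0.006
grip_force: 0.0
```

Emit:
{"op": "servo_tool", "data": {
  "series": [0, 0, -0.7, 0, 0, 0, 0, 0, 0, -0.7, 0, 0, 0, 0, 0, 0, -0.7, 0, 0, 0, 0, 0, 0, 0, 0, 0, 0, 0, 0, 0, 0, 0, 0, 0, 0]
}}

```text
time: 16.18
tcp_pos: [404.5, 415.3, 129.7]
orientation: [1.095, -2.944, 0.0]
contact_force: [-0.1, -0.3, -0.9]
grip_width: 0.006
grip_force: 0.0
```

Emit:
{"op": "servo_tool", "data": {
  "series": [0, 0, -0.7, 0, 0, 0, 0, 0, 0, -0.7, 0, 0, 0, 0, 0, 0, 0, 0, 0, 0, 0, 0, 0, 0, 0, 0, 0, 0]
}}

```text
time: 16.52
tcp_pos: [404.5, 415.3, 128.3]
orientation: [1.095, -2.944, 0.0]
contact_force: [0.0, -0.1, 0.2]
grip_width: 0.003
grip_force: 0.0
```

Emit:
{"op": "servo_tool", "data": {
  "series": [0, 0, -0.5, 0, 0, 0, 0, 0, 0, 0, 0, 0, 0, 0, 0, 0, 0, 0, 0, 0, 0]
}}

```text
time: 16.77
tcp_pos: [404.5, 415.3, 127.8]
orientation: [1.095, -2.944, -0.0]
contact_force: [0.6, 0.1, 0.3]
grip_width: 0.003
grip_force: 0.0
```

Emit:
{"op": "servo_tool", "data": {
  "series": [0, 0, -0.5, 0, 0, 0, 0, 0, 0, 0, 0, 0, 0, 0, 0, 0, 0, 0, 0, 0, 0]
}}

```text
time: 17.02
tcp_pos: [404.5, 415.3, 127.3]
orientation: [1.095, -2.944, 0.0]
contact_force: [-0.7, -0.5, 0.1]
grip_width: 0.003
grip_force: 0.0
```

Emit:
{"op": "servo_tool", "data": {
  "series": [0, 0, -0.5, 0, 0, 0, 0, 0, 0, 0, 0, 0, 0, 0, 0, 0, 0, 0, 0, 0, 0]
}}

```text
time: 17.27
tcp_pos: [404.5, 415.3, 126.8]
orientation: [1.095, -2.944, 0.0]
contact_force: [0.3, 0.1, -0.9]
grip_width: 0.006
grip_force: 0.0
```

Emit:
{"op": "servo_tool", "data": {
  "series": [0, 0, -0.5, 0, 0, 0, 0, 0, 0, 0, 0, 0, 0, 0, 0, 0, 0, 0, 0, 0, 0]
}}

```text
time: 17.52
tcp_pos: [404.5, 415.3, 126.3]
orientation: [1.095, -2.944, 0.0]
contact_force: [1.0, 0.5, 0.6]
grip_width: 0.002
grip_force: 0.0
```

Emit:
{"op": "servo_tool", "data": {
  "series": [0, 0, -0.5, 0, 0, 0, 0, 0, 0, 0, 0, 0, 0, 0, 0, 0, 0, 0, 0, 0, 0]
}}

```text
time: 17.77
tcp_pos: [404.5, 415.3, 125.8]
orientation: [1.095, -2.944, 0.0]
contact_force: [0.4, -0.5, 0.5]
grip_width: 0.005
grip_force: 0.0
```

Emit:
{"op": "servo_tool", "data": {
  "series": [0, 0, -0.5, 0, 0, 0, 0, 0, 0, 0, 0, 0, 0, 0, 0, 0, 0, 0, 0, 0, 0]
}}

```text
time: 18.02
tcp_pos: [404.5, 415.3, 125.3]
orientation: [1.095, -2.944, 0.0]
contact_force: [0.3, 0.3, -0.5]
grip_width: 0.008
grip_force: 0.0
```

Emit:
{"op": "servo_tool", "data": {
  "series": [0, 0, -0.5, 0, 0, 0, 0, 0, 0, 0, 0, 0, 0, 0, 0, 0, 0, 0, 0, 0, 0]
}}

```text
time: 18.27
tcp_pos: [404.5, 415.3, 124.8]
orientation: [1.095, -2.944, 0.0]
contact_force: [0.2, 0.9, 1.1]
grip_width: 0.004
grip_force: 0.0
```

Emit:
{"op": "servo_tool", "data": {
  "series": [0, 0, -0.5, 0, 0, 0, 0, 0, 0, 0, 0, 0, 0, 0, 0, 0, 0, 0, 0, 0, 0]
}}

```text
time: 18.52
tcp_pos: [404.6, 415.4, 124.8]
orientation: [-1.095, 2.944, -0.0]
contact_force: [-1.4, -0.8, 3.4]
grip_width: 0.004
grip_force: 1.7
```

The touch gives a pin top of 124.8 mm, matching vision. I'm lifting off and moving over the plunger at (430, 386).

Emit:
{"op": "servo_tool", "data": {
  "series": [0, 0, 3, 0, 0, 0, 0, 0, 0, 10, 0, 0, 0, 0, 0, 0, 12, 0, 0, 0, 0, 0, 0, 5, 0, 0, 0, 0, 0, 0, 0, 0, 0, 0, 0, 6, -7, 0, 0, 0, 0, 0, 8, -9, 0, 0, 0, 0, 0, 8, -9, 0, 0, 0, 0, 0]
}}

```text
time: 19.18
tcp_pos: [426.9, 389.3, 153.8]
orientation: [1.095, -2.944, 0.001]
contact_force: [-0.4, -0.3, -0.9]
grip_width: 0.004
grip_force: 0.0
```

Emit:
{"op": "servo_tool", "data": {
  "series": [3.5, -4.3, 0, 0, 0, 0, 0, 0, 0, 0, 0, 0, 0, 0, 0, 0, 0, 0, 0, 0, 0, 0, 0, 0, 0, 0, 0, 0, 0, 0, -4, 0, 0, 0, 0, 0, 0, -3, 0, 0, 0, 0, 0, 0, 0, 0, 0, 0, 0, 0, 0, 0, 0, 0, 0, 0]
}}

```text
time: 19.85
tcp_pos: [429.5, 386.1, 146.8]
orientation: [1.096, -2.943, 0.0]
contact_force: [-0.9, -0.4, 0.0]
grip_width: 0.007
grip_force: 0.0
```

Emit:
{"op": "servo_tool", "data": {
  "series": [0, 0, -3, 0, 0, 0, 0, 0, 0, -3, 0, 0, 0, 0, 0, 0, -3, 0, 0, 0, 0, 0, 0, -3, 0, 0, 0, 0, 0, 0, 0, 0, 0, 0, 0, 0, 0, 0, 0, 0, 0, 0]
}}

```text
time: 20.35
tcp_pos: [430.2, 386.3, 135.8]
orientation: [-1.095, 2.944, 0.001]
contact_force: [-1.4, 0.8, 5.0]
grip_width: 0.003
grip_force: 2.2
```

Emit:
{"op": "servo_tool", "data": {
  "series": [0, 0, -3, 0, 0, 0, 0, 0, 0, -3, 0, 0, 0, 0, 0, 0, -2.5, 0, 0, 0, 0, 0, 0, -2, 0, 0, 0, 0, 0, 0, 0, 0, 0, 0, 0, 0, 0, 0, 0, 0, 0, 0, 0, 0, 0, 0, 0, 0]
}}

```text
$.series: bad value
```

Emit:
{"op": "servo_tool", "data": {
  "series": [0, 0, -3, 0, 0, 0, 0, 0, 0, -3, 0, 0, 0, 0, 0, 0, -2.5, 0, 0, 0, 0, 0, 0, -2, 0, 0, 0, 0, 0, 0, 0, 0, 0, 0, 0, 0, 0, 0, 0, 0, 0, 0]
}}

```text
time: 20.85
tcp_pos: [430.2, 386.3, 125.8]
orientation: [-1.095, 2.944, 0.001]
contact_force: [-2.7, -0.7, 8.3]
grip_width: 0.005
grip_force: 3.7
```

Emit:
{"op": "servo_tool", "data": {
  "series": [0, 0, 0, 0, 0, 0, 0, 0, 0, 0, 0, 0, 0, 0]
}}

```text
time: 21.02
tcp_pos: [430.2, 386.3, 125.9]
orientation: [-1.095, 2.944, 0.0]
contact_force: [-3.1, -1.4, 7.6]
grip_width: 0.005
grip_force: 3.7
```

Emit:
{"op": "servo_tool", "data": {
  "series": [0, 0, -0.6, 0, 0, 0, 0, 0, 0, -0.5, 0, 0, 0, 0, 0, 0, 0, 0, 0, 0, 0, 0, 0, 0, 0, 0, 0, 0, 0, 0, 0, 0, 0, 0, 0, 0, 0, 0, 0, 0, 0, 0]
}}

```text
time: 21.52
tcp_pos: [430.2, 386.3, 124.9]
orientation: [-1.095, 2.944, 0.0]
contact_force: [-1.9, -0.8, 7.7]
grip_width: 0.007
grip_force: 3.9
```

```bash
python3 - <<'E'
from h import *
np.set_printoptions(precision=2,suppress=True)
a=imaging.capture('scene');b=imaging.capture('top');o=get_obs();print(o['tcp_pos'],o['contact_force'],o['qd'],o['time'])
z=lambda im,x,y,w,h,s:cv2.resize(im[y:y+h,x:x+w].astype(np.uint8),(w*s,h*s),interpolation=cv2.INTER_LINEAR)
cv2.imwrite('pics/j.png',np.hstack([z(a,140,125,80,98,5),z(b,140,185,80,98,5)]))
E
```

```text
[430.25 386.34 124.94] [-1.82 -0.29  7.24] [-0.  0. -0.  0.  0.  0.] 21.6167
```

View pics/j.png

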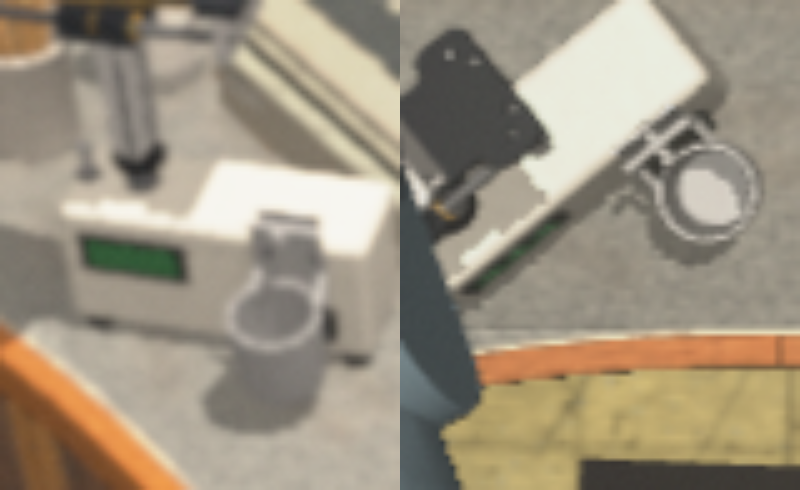

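The pail hangs on the hook in both views. The plunger is held at 124.9 mm, level with the pin, and the arm is still, so I'm handing in.

```bash
python3 -c "
from cell import job
print(job.sign_off())"
```

```text
the job is handed in; nothing more can be done
None
```

The pail hangs on the scale's hook and is let go, and the plunger is held at 124.9 mm against a pin top of about 124.8 mm; I found that height by touching the pin lightly (about 3 N), and the job was handed in at about 22 s.

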